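# Slide a carton along the guide rail into the code reader's corner pocket

## Robot

A 6-joint arm with a two-finger parallel gripper is mounted at the origin on the work surface. World frame = base frame: x ahead of the robot, y to its left, z up, the work surface at z = 0. Lengths are in m, angles in rad, forces in N, time in s.
With the tool pointing down it reaches from about 0.3 to 0.75 m from the base axis. Payload 8.5 kg.
Tool frame: the origin (TCP) lies midway between the tips of the shut fingers; the grasp point (between the pads) lies grip_depth behind it (grip_depth is the distance from the TCP to the grasp point, in m); z points along the fingers, y is the line along which they close (so a half turn about z gives the same grasp; the last joint's range is limited). The gripper opens to 85 mm and grips with 20 to 120 N. Pads are 22 mm wide; open, the fingers measure 114 mm over their backs; the gripper's body (76 mm by 85 mm) begins 54 mm behind the grasp point. The pads swing forward as they close: fully open they stand 13 mm farther back than shut.
Start: joints at [-1.453, 0.381, 1.297, -0, 1.464, -0.215], TCP at [0.18, -0.52, 0.231] pointing down, gripper open.
Joint ranges: [-3.11, 3.11], [-0.89, 2.33], [0.22, 2.48], [-1.42, 4.56], [0.17, 2.85], [-2.88, 2.88]. Speed limits (rad/s): [2.39, 2.39, 3.14, 3.14, 3.14, 3.14].

## Interface

Orientations are given as a 3x3 rotation matrix whose columns are the frame's x, y, z axes.
In Python, from station import sense, camera, job_done, find_in, masks_of, tip_of, grip_depth gives the robot as it stands.
- The arm moves only by the tool servo_tool, never from a script. Its argument "series" is a list of rows, each a list of 2 entries, a list of its own where there are three numbers: the shift along the tool's x, y, z in m, then the turn about the tool's z in degrees. A call has 1 to 12 rows; each row is the pose to reach, as a shift and turn from the pose commanded when the call began, along the tool's axes at that moment; what a row does not reach only later rows make up. A row lasts 1/10 s, in which the tool goes at most 50 mm and 8.59 degrees, less where a joint would pass 70% of its speed; a pose out of reach is approached as far as the arm can. A call with a gripper value outside its range is refused whole. "hand" is the finger opening in m, from 0 to 0.0854, set as the call begins (left out, the last holds). The fingers move at their own pace and stop on an object; the grip force is fixed at half the most. Time passes only in rows, so rows that repeat a pose let the fingers close. It gives the time, the measured TCP pose, the force, the opening and the grip force at its end, in the units of the state.
- sense(): the state, without advancing time (a new reading comes with each control period).
- camera(name): name is "side" or "top"; returns a dict with "frame" (480x640x3 uint8, red, green, blue), "intrinsics" (3x3 intrinsics, pixels), "R" (3x3) and "t" (3): a world point X has camera coordinates R X + t. Camera axes: x right, y down, z forward; pixel columns grow to the right and rows downward; lengths in m; the calibration is good to about 2 mm. A picture is of the moment at which its call begins. There is no depth.
- job_done(): hands the job in; it is judged then, once.
Trained networks look in a picture, given as the dict that the camera call returned (one of the last four; its "shot" number tells which), for a name from the list of things; names that differ only in an ending like _2 or _b are one class to them, and where a whole thing is asked for, a point or a joint stands for the part that bears it (a point fixed in the world has none). Each returns a list of dicts, best first, with "p" (0 to 1); they miss things now and then, are a little off and sometimes report something else, mostly with a low value. They report only what shows in the picture. A call takes as long as a camera call. They do not tell look-alikes from the thing itself.
- find_in(picture, label): "xyz" ([x, y, z] in m, in the coordinates of the camera as it stood for that picture, good to about 4 mm: the middle of the surface that is visible of it).
- masks_of(picture, label): "mask" (480x640 bool, what is visible of it).
- tip_of(picture, label): "xyz" ([x, y, z] in m, in the coordinates of the camera as it stood for that picture, good to about 4 mm: a listed point, or the origin of a listed thing).
The state is a dict: "time_s": time; "q": joint angles; "qvel": joint speeds; "joint_efforts": joint torques, N m; "tool_pos": TCP position; "tcp_rot": TCP orientation; "contact_force": force on the tool from outside, world axes, zero at the start; "wrist_torque": the same for the moment, N m; "grip_width": finger opening in m; "grip_force": force on a finger pad.
Only numpy, scipy, OpenCV 4.12 (cv2) and the standard library are available. Lean on these libraries where they do the work, as an engineer would, in place of code of your own. Each camera call takes 0.05 s, during which the arm holds its last target. There are 200 camera calls.

## Task

At the carton code-reading station, push the single gold carton lying on the steel plate square against the white-faced guide rail before it reaches the pocket, then, keeping it against the rail, slide it along with your fingertips until it is fully home in the corner pocket, its end touching the stop in front of the reader. Slide it only: never pick it up, tip it or crush it, leave everything else where it stands, and take the hand away when it is home.

Things in the scene. Friction and masses are not known exactly. Their poses are not given: they have to be found in the camera images.
- station: Fixed code-reading station: stainless plate 200 (its x) x 460 mm (its y), origin at the centre of its footprint on the table; +x away from the robot, +y along the rail to the pocket (robot's left); turned up to 13 degrees. Plate top 14 mm over the table, slippery (friction about 0.25). Reader box beyond the pocket: x 0 to +60, y +172 to +222 mm, 66 mm high over the table.
- rail_end (a point): Right-hand start of the guide rail's slick white face, at the plate's top: station x +55, y -210 mm; axes as the station's. The face looks to -x and runs straight along +y to y = +135 mm; it is 16 mm high above the plate, with an aluminium bar behind it to x = +72 mm.
- guide_mouth (a point): Start of the pocket's front guide, on its inner face, at the plate's top: station x +7, y +100 mm; axes as the station's. The guide is a bar 10 mm thick, 12 mm high above the plate, straight from here to y = +130; a lead-in flares outwards from here back to y = +81, reaching out to x = -11 mm. The pocket is 48 mm wide from guide to rail.
- nest (a point): Point on the plate where the centre of the carton's underside lies when fully home: station x +33, y +80, z +14 mm; axes as the station's. The stop's face is at station y = +130 mm: two lugs 16 mm high with a window between. The carton's x in this frame is minus its gap to the rail, its y minus its gap to the stop.
- carton: Single gold carton lying on the plate: 44 (its x) x 100 (its y) x 22 mm high, 25 to 50 g; origin at the centre of its underside. It starts 28 to 83 mm short of the rail and 130 to 220 mm short of home, turned up to 26 degrees; its +y end goes to the stop. Fingertips grip it better than plate and rail do: pressed on the rail at some 5 N it can be dragged along; pushing its rear end works too.
- label_roll: Bystander: roll of paper labels, 52 mm across with a hole, 28 mm high, standing on the plate in front of the pocket; origin at the centre of its underside.
- carton_bundle: Bystander: banded bundle of five gold cartons, 44 x 100 x 110 mm high, on the table beside the station; origin at the centre of its underside.
- blister_stack: Bystander: stack of silver blister cards, 46 x 98 x 67 mm high, on the table beside the station; origin at the centre of its underside.
- spray_bottle: Bystander: white bottle, 52 mm across, 115 mm high, on the table beside the station; origin at the centre of its underside.
- swab_cup: Bystander: open steel cup, 64 mm across, 70 mm high, on the table beside the station; origin at the centre of its underside.
- marker: Bystander: blue marker pen 142 mm long, 14 mm high, lying along the rail on the plate strip behind it; origin underneath, near the middle.
Not all that is in view belongs to the job. Of the things that look like the carton, the middle-sized one is meant.

How it is judged:
On the way:
1. the carton is square against the rail (gap under 3 mm, within 0.06 rad) while still 50 mm or more short of home (x of carton in the frame of nest above -0.003 m and angle between the y axis of carton and the y axis of station, either way round below 0.06 rad and y of carton in the frame of nest below -0.05 m), for 0.1 s.
At the end, for the whole second after the job is handed in: The carton lies flat and at rest on the plate in the corner pocket, within 3 mm of the rail and within 3 mm of the stop, square to the rail within 0.06 rad (x of carton in the frame of nest between -0.003 and 0.003 m and angle between the y axis of carton and the y axis of station, either way round below 0.06 rad and y of carton in the frame of nest between -0.003 and 0.003 m and z of carton in the frame of nest between -0.003 and 0.003 m and angle between carton's own z axis and vertical below 0.06 rad and linear speed of carton below 0.01 m/s); the robot touches nothing.
It fails at once if the carton was lifted more than 8 mm off the plate (z of carton in the frame of nest above 0.008 m).
It fails at once if the carton was tipped by more than 0.2 rad (angle between carton's own z axis and vertical above 0.2 rad).
It fails at once if the carton came into the last 50 mm before home more than 8 mm off the rail (y of carton in the frame of nest above -0.05 m and x of carton in the frame of nest below -0.008 m).
It fails at once if the carton was crushed: more than 40 N from the fingers (contact force between the fingers and carton above 40 N).
It fails at once if a bystander (label roll, bundle, blister stack, bottle, cup or marker) was moved more than 15 mm (distance of any of label_roll, carton_bundle, blister_stack, spray_bottle, swab_cup, marker from where it was at the start of the episode above 0.015 m).
It also fails if it takes over 48 s, if anything falls off the work surface, if the arm or the gripper's body presses on something with over 40 N, if the wrist force passes 120 N, or if a joint passes its speed limit or range.

## Working session

There is one attempt and no reset: what is moved stays moved. The work goes in short steps, Python scripts to look and compute and a tool call to move; the robot and the scene stay as the last step left them, time stands still between calls to the robot, and variables do not carry over. Pictures are saved under pics/ and viewed, at most 10 in all, crops included, and the job is handed in when it is done.

Besides the shell and the picture viewer there is one more tool, called after "Request:" by a JSON object that holds its "name" and its "arguments". servo_tool: Moves the arm, as the interface text tells. Its arguments: {"type":"object","properties":{"series":{"type":"array","items":{"type":"array"}},"hand":{"type":"number"}},"required":["series"]}

```bash
mkdir -p pics; cat > h.py <<'E'
import numpy as np, cv2
from station import *
def w(p,x): return p["R"].T@(np.array(x)-p["t"])
def px(p,X):
    c=p["R"]@np.array(X)+p["t"]; u=p["intrinsics"]@c; return (u[:2]/u[2]).round(0)
def save(p,n): cv2.imwrite("pics/"+n,p["frame"][:,:,::-1])
def onplane(p,uv,z):
    d=p["R"].T@np.linalg.inv(p["intrinsics"])@np.array([uv[0],uv[1],1.]); o=-p["R"].T@p["t"]
    return o+d*(z-o[2])/d[2]
E
python3 - <<'E'
from h import *
np.set_printoptions(precision=4,suppress=True)
s=sense(); print(s["time_s"],s["tool_pos"],s["tcp_rot"],s["grip_width"],grip_depth)
for n in ("top","side"):
    p=camera(n); save(p,n+"0.png"); print(n,"cam at",-p["R"].T@p["t"])
    for l in ("station","rail_end","guide_mouth","nest","carton","label_roll","carton_bundle","blister_stack","spray_bottle","swab_cup","marker"):
        for r in tip_of(p,l)[:4]:
            X=w(p,r["xyz"]); print(l,round(r["p"],2),X,px(p,X))
E
```

```text
0.0 [ 0.1796 -0.5195  0.2307] [[ 0.9451  0.3267 -0.0002]
 [ 0.3267 -0.9451  0.0014]
 [ 0.0003 -0.0014 -1.    ]] 0.08574852858961556 0.0187
top cam at [ 0.3741 -0.0169  1.0359]
station 0.75 [ 0.6039  0.0507 -0.0013] [292. 229.]
rail_end 0.92 [ 0.6461 -0.1631  0.0128] [385. 212.]
guide_mouth 0.93 [0.6128 0.1456 0.0123] [250. 223.]
nest 0.88 [0.64   0.1234 0.0131] [260. 211.]
nest 0.67 [ 0.3972 -0.4214  0.0035] [503. 327.]
carton 0.9 [ 0.761  -0.2813  0.0001] [434. 168.]
carton 0.83 [ 0.5894 -0.0866  0.0149] [352. 235.]
carton 0.8 [ 0.4062 -0.0153 -0.0007] [318. 317.]
carton 0.31 [ 0.3986 -0.422   0.0036] [503. 326.]
label_roll 0.77 [0.5504 0.2045 0.0143] [222. 249.]
carton_bundle 0.68 [ 0.3981 -0.424   0.0029] [504. 326.]
blister_stack 0.97 [ 0.609  -0.4341 -0.0066] [502. 233.]
spray_bottle 0.77 [ 0.4361  0.4041 -0.0037] [130. 298.]
swab_cup 0.59 [0.6286 0.4301 0.0005] [128. 214.]
marker 0.95 [ 0.6837 -0.0115  0.01  ] [320. 195.]
side cam at [0.3227 0.652  0.7555]
station 0.94 [0.6033 0.0522 0.0008] [293. 262.]
rail_end 0.8 [ 0.642  -0.1632  0.0145] [311. 195.]
guide_mouth 0.73 [0.617  0.1496 0.0146] [268. 289.]
nest 0.73 [0.6404 0.1254 0.0125] [263. 279.]
nest 0.58 [ 0.6069 -0.4375  0.0027] [355. 144.]
carton 0.94 [ 0.59   -0.0899  0.017 ] [320. 218.]
carton 0.7 [ 0.4031 -0.0141 -0.0037] [387. 266.]
carton 0.58 [ 0.7641 -0.2799 -0.001 ] [285. 164.]
label_roll 0.66 [0.5497 0.2055 0.0181] [288. 319.]
label_roll 0.59 [0.6446 0.1248 0.0175] [261. 276.]
carton_bundle 0.8 [ 0.3997 -0.4194 -0.0025] [424. 164.]
carton_bundle 0.49 [0.6313 0.429  0.0027] [193. 413.]
blister_stack 0.63 [ 0.6061 -0.4329  0.0027] [355. 145.]
blister_stack 0.25 [0.6337 0.4312 0.0027] [191. 414.]
spray_bottle 0.74 [0.4348 0.4002 0.0012] [306. 439.]
spray_bottle 0.54 [0.5492 0.2044 0.0166] [288. 319.]
swab_cup 0.77 [0.6335 0.4309 0.0007] [191. 414.]
marker 0.53 [ 0.6875 -0.0107  0.0105] [270. 232.]
```

View pics/top0.png

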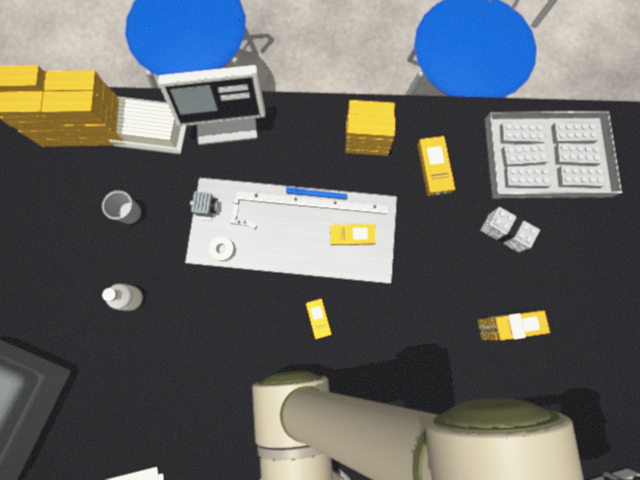

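```bash
python3 - <<'E'
import cv2
a=cv2.imread("pics/top0.png")[140:350,200:480]
cv2.imwrite("pics/crop0.png",cv2.resize(a,None,fx=2.8,fy=2.8,interpolation=cv2.INTER_CUBIC))
E
```

```text
(no output)
```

View pics/crop0.png

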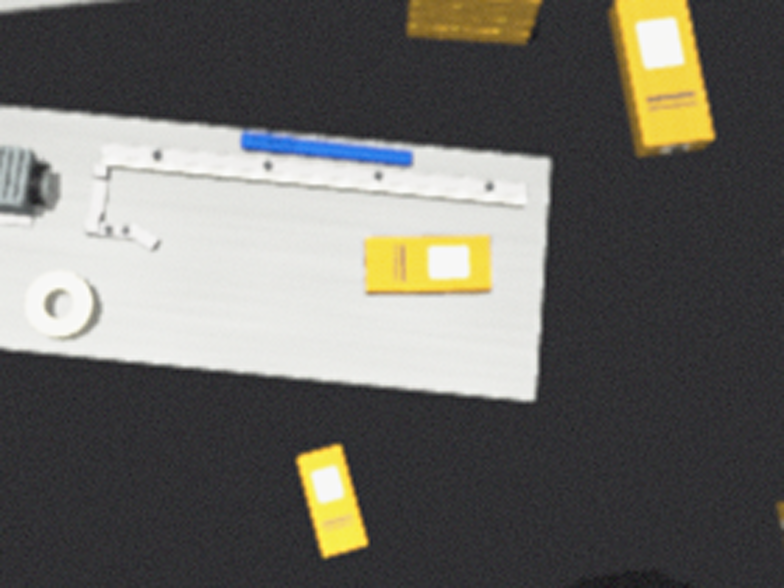

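Look-alikes are the large carton on the table (434,168), the one on the plate (352,235), and the small one on the table (318,317). The one on the plate is the middle-sized one and the only one lying on the steel, so it is the target. The rail runs from (234,197) to (388,210), the pocket is at the left end, and the roll at (222,249) sits in front of it.

```bash
cat >> h.py <<'E'
def carton_pose(p,show=True):
    best=None
    for r in masks_of(p,"carton"):
        m=r["mask"]; v,u=np.nonzero(m)
        if len(u)<200: continue
        X=onplane(p,(u.mean(),v.mean()),.036)
        if abs(X[0]-.61)<.1 and -.2<X[1]<.2:
            P=np.array([onplane(p,(a,b),.036)[:2] for a,b in zip(u,v)]).astype(np.float32)
            (c,s,a)=cv2.minAreaRect(P*1000); b=cv2.boxPoints((c,s,a))
            e=[b[1]-b[0],b[2]-b[1]]; e=max(e,key=np.linalg.norm); e=e*np.sign(e[1])
            return np.array(c)/1000,s,np.degrees(np.arctan2(-e[0],e[1])),r["p"]
E
python3 - <<'E'
from h import *
np.set_printoptions(precision=4,suppress=True)
p=camera("top")
c=[onplane(p,q,.014) for q in ((395.7,196.1),(391,282.9),(186,263),(199,178))]
for q in c: print(q)
print("centre",np.mean(c,0))
for a,b in ((1,2),(0,3)):
    e=c[b]-c[a]; print(np.linalg.norm(e),np.degrees(np.arctan2(-e[0],e[1])))
for n in ("top","side"):
    p=camera(n); print(n,carton_pose(p))
# rail face pts in crop top edge line (525,205)-(108,168): bottom edge of white = face
for q in ((525,206),(112,170)):
    print("face",onplane(p:=camera("top"),(200+q[0]/2.8,140+q[1]/2.8),.014))
E
```

```text
[ 0.6848 -0.1868  0.014 ]
[ 0.4847 -0.1749  0.014 ]
[0.5158 0.2819 0.014 ]
[0.7153 0.2699 0.014 ]
centre [0.6001 0.0475 0.014 ]
0.45783592092914027 -3.8913392457549243
0.45764040047960475 -3.824570593011974
top (array([ 0.587 , -0.0881]), (47.475833892822266, 102.10274505615234), np.float32(1.6649392), 0.65)
side (array([ 0.5873, -0.0762]), (51.416603088378906, 117.13849639892578), np.float32(4.8406773), 0.63)
face [ 0.6427 -0.1677  0.014 ]
face [0.6633 0.171  0.014 ]
```

Request:
{"name": "servo_tool", "arguments": {"series": [[[0.04,-0.025,0],2],[[0.08,-0.05,0],4],[[0.12,-0.075,0],6],[[0.16,-0.1,0],8],[[0.2,-0.125,0],10],[[0.24,-0.15,0],12],[[0.28,-0.175,0],14],[[0.32,-0.2,0],16],[[0.36,-0.225,0],18],[[0.4,-0.25,0.02],20],[[0.44,-0.275,0.04],22],[[0.477,-0.297,0.06],22.9]], "hand": 0.05}}

```text
time_s: 2.75
tool_pos: [0.5346, -0.0815, 0.171]
tcp_rot: [[0.998, -0.068, 0.001], [-0.068, -0.998, -0.0], [0.001, 0.0, -1.0]]
contact_force: [1.0, -1.0, 0.3]
grip_width: 0.0501
grip_force: 0.0
```

Request:
{"name": "servo_tool", "arguments": {"series": [[[0,0,0],0],[[0,0,0],0],[[0,0,0],0]]}}

```text
time_s: 3.05
tool_pos: [0.5333, -0.084, 0.1719]
tcp_rot: [[0.998, -0.067, 0.001], [-0.067, -0.998, -0.001], [0.001, 0.0, -1.0]]
contact_force: [-0.3, 0.6, -0.4]
grip_width: 0.0497
grip_force: 0.0
```

Request:
{"name": "servo_tool", "arguments": {"series": [[[0,0,0.03],0],[[0,0,0.06],0],[[0,0,0.09],0],[[0,0,0.12],0],[[0,0,0.14],0],[[0,0,0.15],0],[[0,0,0.15],0],[[0,0,0.15],0]]}}

```text
time_s: 3.85
tool_pos: [0.534, -0.084, 0.0225]
tcp_rot: [[0.998, -0.068, 0.002], [-0.068, -0.998, -0.001], [0.002, 0.001, -1.0]]
contact_force: [-0.3, -0.5, 0.9]
grip_width: 0.05
grip_force: 0.0
```

```bash
python3 - <<'E'
from h import *
p=camera("side"); save(p,"s1.png"); a=p["frame"][140:340,200:440,::-1]
cv2.imwrite("pics/s1c.png",cv2.resize(a,None,fx=3,fy=3,interpolation=cv2.INTER_CUBIC))
print(sense()["tool_pos"],sense()["contact_force"])
E
```

```text
[ 0.53407272 -0.08387239  0.02261453] [-0.66659049 -0.40830058 -0.09733126]
```

View pics/s1c.png

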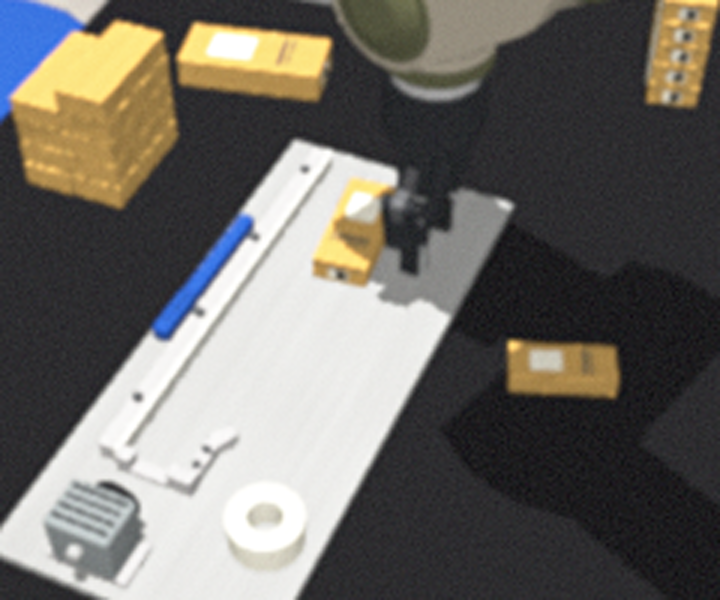

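The fingers stand in front of the carton's long side (finger tip near (336,223)), clear of everything. I'll push towards the rail.

Request:
{"name": "servo_tool", "arguments": {"series": [[[0.006,0,0],0],[[0.012,0,0],0],[[0.017,0,0],0],[[0.021,0,0],0],[[0.025,0,0],0],[[0.029,0,0],0],[[0.033,0,0],0],[[0.037,0,0],0],[[0.041,0,0],0],[[0.045,0,0],0],[[0.048,0,0],0],[[0.05,0,0],0]]}}

```text
time_s: 5.1
tool_pos: [0.5836, -0.0866, 0.0213]
tcp_rot: [[0.998, -0.067, 0.0], [-0.067, -0.998, -0.0], [0.0, 0.0, -1.0]]
contact_force: [0.2, 0.2, 0.2]
grip_width: 0.0505
grip_force: 0.1
```

Request:
{"name": "servo_tool", "arguments": {"series": [[[0.002,0,0],0],[[0.004,0,0],0],[[0.005,0,0],0],[[0.005,0,0],0]]}}

```text
time_s: 5.5
tool_pos: [0.5885, -0.087, 0.0213]
tcp_rot: [[0.998, -0.067, 0.0], [-0.067, -0.998, -0.0], [0.0, 0.0, -1.0]]
contact_force: [-0.3, 0.5, 0.6]
grip_width: 0.0502
grip_force: 0.0
```

```bash
cat >> h.py <<'E'
O=np.array([.602,.0485]); XS=np.array([.9977,-.0672]); YS=np.array([.0672,.9977])
def st(X): d=np.array(X)[:2]-O; return np.array([d@XS,d@YS])
E
python3 - <<'E'
from h import *
p=camera("side"); save(p,"s2.png"); a=p["frame"][140:340,200:440,::-1]
cv2.imwrite("pics/s2c.png",cv2.resize(a,None,fx=3,fy=3,interpolation=cv2.INTER_CUBIC))
print(st(sense()["tool_pos"]),sense()["contact_force"])
for n in ("top","side"):
    p=camera(n)
    for r in tip_of(p,"carton")[:3]: print(n,r["p"],st(w(p,r["xyz"]))-[.033,.08])
    print(carton_pose(p))
E
```

```text
[-0.00452627 -0.13603878] [-0.4813641  -0.04462442  0.13994361]
top 0.71 [ 0.14427233 -0.39657445]
None
side 0.95 [ 0.15068856 -0.39700374]
side 0.9 [-0.00532639 -0.21857657]
side 0.66 [-0.02779416  0.02366405]
None
```

View pics/s2c.png

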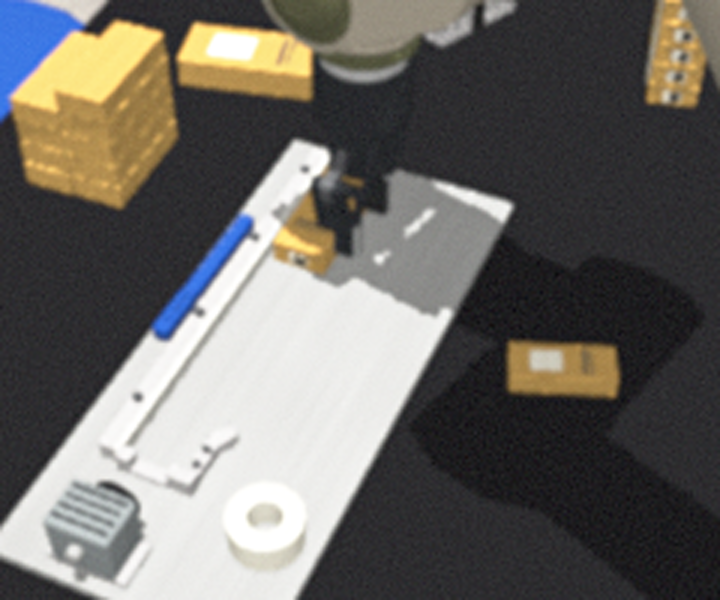

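The carton, front end at crop (300,250), i.e. pixel (300,223), is a few mm from the rail and squared on the fingers. I'll press on in small steps.

Request:
{"name": "servo_tool", "arguments": {"series": [[[0.001,0,0],0],[[0.002,0,0],0],[[0.003,0,0],0],[[0.004,0,0],0],[[0.004,0,0],0]]}}

```text
time_s: 6.35
tool_pos: [0.5925, -0.0872, 0.0213]
tcp_rot: [[0.998, -0.067, 0.0], [-0.067, -0.998, -0.0], [0.0, 0.0, -1.0]]
contact_force: [-0.9, -0.7, -0.1]
grip_width: 0.05
grip_force: 0.0
```

Request:
{"name": "servo_tool", "arguments": {"series": [[[0.001,0,0],0],[[0.002,0,0],0],[[0.002,0,0],0]]}}

```text
time_s: 6.65
tool_pos: [0.5938, -0.0873, 0.0212]
tcp_rot: [[0.998, -0.067, -0.002], [-0.067, -0.998, 0.0], [-0.002, -0.0, -1.0]]
contact_force: [-3.8, -0.3, 1.9]
grip_width: 0.0502
grip_force: 2.0
```

Request:
{"name": "servo_tool", "arguments": {"series": [[[0.001,0,0],0],[[0.0015,0,0],0],[[0.0015,0,0],0],[[0.0015,0,0],0]]}}

```text
time_s: 7.05
tool_pos: [0.5938, -0.0872, 0.0211]
tcp_rot: [[0.998, -0.067, -0.005], [-0.067, -0.998, 0.001], [-0.005, -0.0, -1.0]]
contact_force: [-9.7, -0.7, 4.4]
grip_width: 0.0498
grip_force: 5.2
```

Request:
{"name": "servo_tool", "arguments": {"series": [[[-0.005,0,0],0],[[-0.014,0,0],0],[[-0.014,0.01,0],0],[[-0.014,0.02,0],0],[[-0.014,0.028,0],0],[[-0.014,0.028,0],0],[[-0.012,0.028,0],0],[[-0.008,0.028,0],0],[[-0.005,0.028,0],0],[[-0.003,0.028,0],0],[[-0.002,0.028,0],0],[[-0.002,0.028,0],0]], "hand": 0.01}}

```text
time_s: 8.25
tool_pos: [0.5918, -0.115, 0.0212]
tcp_rot: [[0.998, -0.067, -0.001], [-0.067, -0.998, 0.0], [-0.001, -0.0, -1.0]]
contact_force: [-0.8, -0.1, -0.5]
grip_width: 0.01
grip_force: 0.5
```

Request:
{"name": "servo_tool", "arguments": {"series": [[[0.0005,0,0],0],[[0.001,0,0],0],[[0.001,0,0],0]]}}

```text
time_s: 8.55
tool_pos: [0.5919, -0.115, 0.0212]
tcp_rot: [[0.998, -0.067, -0.003], [-0.067, -0.998, 0.001], [-0.003, -0.001, -1.0]]
contact_force: [-6.3, 0.7, 3.5]
grip_width: 0.0098
grip_force: 3.1
```

Request:
{"name": "servo_tool", "arguments": {"series": [[[0,-0.003,0],0],[[0,-0.007,0],0],[[0,-0.012,0],0],[[0,-0.017,0],0],[[0,-0.022,0],0],[[0,-0.027,0],0],[[0,-0.032,0],0],[[0,-0.036,0],0],[[0,-0.039,0],0],[[0,-0.04,0],0]]}}

```text
time_s: 9.55
tool_pos: [0.5946, -0.0754, 0.0212]
tcp_rot: [[0.998, -0.067, -0.002], [-0.067, -0.998, -0.0], [-0.002, 0.0, -1.0]]
contact_force: [-5.9, -1.8, 2.2]
grip_width: 0.0101
grip_force: 3.0
```

```bash
cat > m.py <<'E'
from h import *
s=sense(); print(s["time_s"],st(s["tool_pos"]),s["contact_force"])
for n in ("side","top"):
    p=camera(n)
    for r in tip_of(p,"carton"):
        d=st(w(p,r["xyz"]))-[.033,.08]
        if abs(d[0])<.04: print(n,r["p"],d)
save(camera("side"),"last.png")
E
python3 m.py
```

```text
9.55 [ 0.00095915 -0.12407045] [-5.89589219 -1.78119071  2.24623405]
side 0.68 [ 0.00053453 -0.18160433]
```

Request:
{"name": "servo_tool", "arguments": {"series": [[[0,-0.004,0],0],[[0,-0.01,0],0],[[0,-0.017,0],0],[[0,-0.024,0],0],[[0,-0.031,0],0],[[0,-0.038,0],0],[[0,-0.045,0],0],[[0,-0.052,0],0],[[0,-0.057,0],0],[[0,-0.06,0],0],[[0,-0.06,0],0]]}}

```text
time_s: 10.9
tool_pos: [0.5988, -0.0151, 0.0211]
tcp_rot: [[0.998, -0.066, -0.002], [-0.066, -0.998, 0.001], [-0.002, -0.0, -1.0]]
contact_force: [-4.9, 1.6, 1.8]
grip_width: 0.0105
grip_force: 2.7
```

```bash
python3 m.py; python3 -c "
import cv2
a=cv2.imread('pics/last.png')[140:340,200:440];cv2.imwrite('pics/l1.png',cv2.resize(a,None,fx=3,fy=3,interpolation=2))"
```

```text
10.9 [ 0.00105114 -0.06362603] [-4.89095098  1.59837652  1.76145937]
side 0.47 [0.00146701 0.00271763]
```

View pics/l1.png

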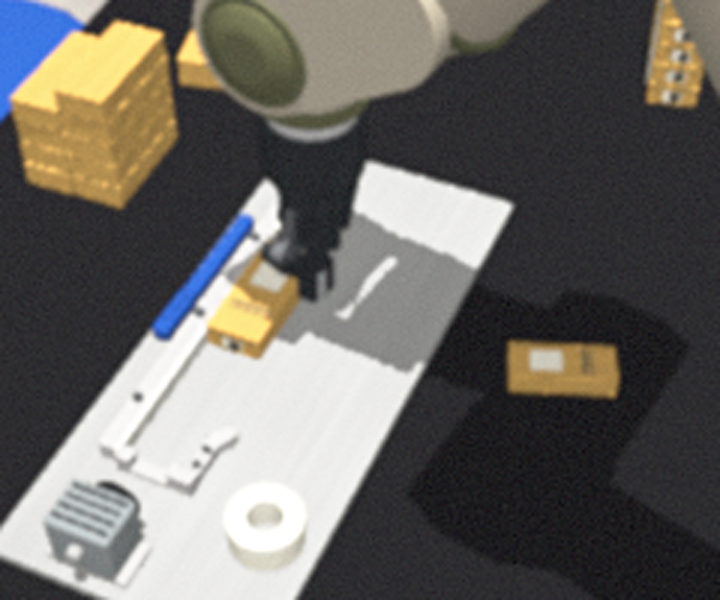

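The carton (front end at crop (238,345)) stays on the rail and moves with the fingers. I'll carry on.

Request:
{"name": "servo_tool", "arguments": {"series": [[[0.0003,-0.004,0],0],[[0.0003,-0.01,0],0],[[0.0003,-0.017,0],0],[[0.0003,-0.024,0],0],[[0.0003,-0.031,0],0],[[0.0003,-0.038,0],0],[[0.0003,-0.045,0],0],[[0.0003,-0.052,0],0],[[0.0003,-0.058,0],0],[[0.0003,-0.063,0],0],[[0.0003,-0.065,0],0],[[0.0003,-0.065,0],0]]}}

```text
time_s: 12.35
tool_pos: [0.6033, 0.0496, 0.0211]
tcp_rot: [[0.998, -0.067, -0.002], [-0.067, -0.998, 0.0], [-0.002, -0.0, -1.0]]
contact_force: [-5.8, 0.9, 2.1]
grip_width: 0.0097
grip_force: 2.9
```

```bash
python3 m.py; python3 -c "
import cv2
a=cv2.imread('pics/last.png')[180:340,200:400];cv2.imwrite('pics/l2.png',cv2.resize(a,None,fx=3.7,fy=3.7,interpolation=2))"
```

```text
12.35 [0.00122201 0.00119288] [-5.82339207  0.93774241  2.11094629]
side 0.93 [ 0.00053291 -0.05204993]
```

View pics/l2.png

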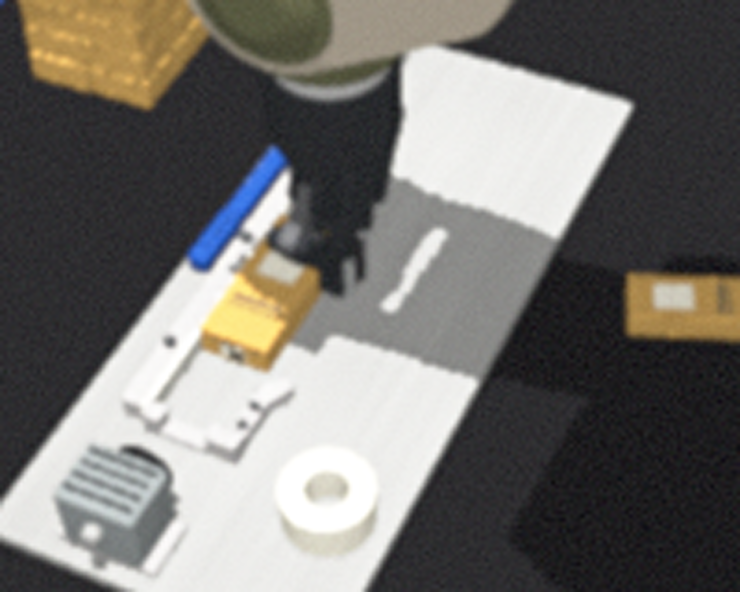

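Carton is square on the rail about 52 mm short of home, its front just at the lead-in (crop (265,365)); the fingers will stop short of the guide.

Request:
{"name": "servo_tool", "arguments": {"series": [[[0,-0.003,0],0],[[0,-0.008,0],0],[[0,-0.014,0],0],[[0,-0.02,0],0],[[0,-0.026,0],0],[[0,-0.032,0],0],[[0,-0.037,0],0],[[0,-0.04,0],0],[[0,-0.042,0],0],[[0,-0.042,0],0]]}}

```text
time_s: 13.6
tool_pos: [0.6062, 0.0914, 0.0211]
tcp_rot: [[0.998, -0.067, -0.002], [-0.067, -0.998, 0.0], [-0.002, -0.0, -1.0]]
contact_force: [-5.9, 0.9, 1.6]
grip_width: 0.0099
grip_force: 2.6
```

Request:
{"name": "servo_tool", "arguments": {"series": [[[0,-0.001,0],0],[[0,-0.002,0],0],[[0,-0.003,0],0],[[0,-0.004,0],0],[[0,-0.005,0],0],[[0,-0.006,0],0],[[0,-0.006,0],0]]}}

```text
time_s: 14.3
tool_pos: [0.6066, 0.0971, 0.0211]
tcp_rot: [[0.998, -0.067, -0.002], [-0.067, -0.998, -0.0], [-0.002, 0.0, -1.0]]
contact_force: [-4.6, -1.2, 1.9]
grip_width: 0.0101
grip_force: 2.7
```

Request:
{"name": "servo_tool", "arguments": {"series": [[[0,-0.001,0],0],[[0,-0.002,0],0],[[0,-0.003,0],0],[[0,-0.003,0],0]]}}

```text
time_s: 14.7
tool_pos: [0.6068, 0.1001, 0.0211]
tcp_rot: [[0.998, -0.067, -0.002], [-0.067, -0.998, -0.0], [-0.002, 0.0, -1.0]]
contact_force: [-5.8, -1.2, 2.1]
grip_width: 0.0103
grip_force: 2.7
```

Request:
{"name": "servo_tool", "arguments": {"series": [[[0,-0.001,0],0],[[0,-0.002,0],0],[[0,-0.002,0],0]]}}

```text
time_s: 15.0
tool_pos: [0.6069, 0.1021, 0.0211]
tcp_rot: [[0.998, -0.067, -0.002], [-0.067, -0.998, -0.0], [-0.002, 0.0, -1.0]]
contact_force: [-5.4, -1.1, 1.8]
grip_width: 0.0104
grip_force: 2.6
```

Request:
{"name": "servo_tool", "arguments": {"series": [[[0,-0.001,0],0],[[0,-0.002,0],0],[[0,-0.002,0],0]]}}

```text
time_s: 15.3
tool_pos: [0.607, 0.104, 0.0209]
tcp_rot: [[0.998, -0.067, -0.002], [-0.067, -0.998, -0.0], [-0.002, 0.0, -1.0]]
contact_force: [-4.4, -1.2, 1.9]
grip_width: 0.0103
grip_force: 2.5
```

```bash
python3 m.py; python3 -c "
import cv2
a=cv2.imread('pics/last.png')[210:330,200:350];cv2.imwrite('pics/l3.png',cv2.resize(a,None,fx=5,fy=5,interpolation=2))"
```

```text
15.3 [0.00129285 0.05574033] [-4.37488039 -1.22686008  1.90260565]
side 0.96 [-0.00044278  0.00208108]
```

View pics/l3.png

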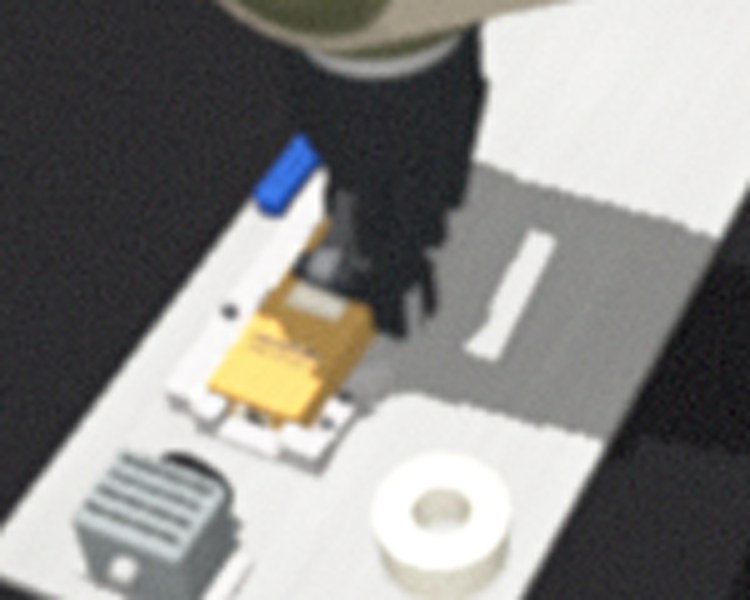

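The carton is in the pocket with its front end at crop (265,405), almost at the stop lugs. There's no rise in the force along the rail yet, so I'll go on a few mm.

Request:
{"name": "servo_tool", "arguments": {"series": [[[0.0003,-0.001,0],0],[[0.0003,-0.0015,0],0],[[0.0003,-0.002,0],0],[[0.0003,-0.002,0],0]]}}

```text
time_s: 15.95
tool_pos: [0.6072, 0.1059, 0.0208]
tcp_rot: [[0.998, -0.067, -0.003], [-0.067, -0.998, -0.0], [-0.003, 0.001, -1.0]]
contact_force: [-6.2, -1.6, 0.2]
grip_width: 0.0097
grip_force: 2.9
```

Request:
{"name": "servo_tool", "arguments": {"series": [[[0,-0.001,0],0],[[0,-0.0015,0],0],[[0,-0.002,0],0],[[0,-0.002,0],0]]}}

```text
time_s: 16.35
tool_pos: [0.6073, 0.1079, 0.0208]
tcp_rot: [[0.998, -0.067, -0.003], [-0.067, -0.998, -0.0], [-0.003, 0.001, -1.0]]
contact_force: [-5.6, -2.2, 0.1]
grip_width: 0.0102
grip_force: 2.9
```

Request:
{"name": "servo_tool", "arguments": {"series": [[[-0.01,0,0],0],[[-0.02,0.005,0],0],[[-0.02,0.03,0],0],[[-0.02,0.055,0],0],[[-0.01,0.07,0],0],[[0.01,0.07,0],0],[[0.025,0.07,0],0],[[0.032,0.07,0],0],[[0.032,0.065,0],0],[[0.032,0.06,0],0],[[0.032,0.06,0],0]]}}

```text
time_s: 17.45
tool_pos: [0.6359, 0.0473, 0.0213]
tcp_rot: [[0.998, -0.066, -0.001], [-0.066, -0.998, 0.0], [-0.001, -0.0, -1.0]]
contact_force: [-0.6, -0.1, -0.8]
grip_width: 0.01
grip_force: 0.0
```

```bash
python3 m.py
```

```text
17.45 [0.03390699 0.00107206] [-0.61143865 -0.05637839 -0.75531344]
side 0.58 [ 0.00091046 -0.00043961]
side 0.41 [-0.03214651 -0.07524805]
```

Request:
{"name": "servo_tool", "arguments": {"series": [[[0,-0.002,0],0],[[0,-0.004,0],0],[[0,-0.006,0],0],[[0,-0.007,0],0],[[0,-0.008,0],0],[[0,-0.008,0],0]]}}

```text
time_s: 18.3
tool_pos: [0.637, 0.0543, 0.0213]
tcp_rot: [[0.998, -0.067, 0.0], [-0.067, -0.998, 0.0], [0.0, -0.0, -1.0]]
contact_force: [-0.0, 0.2, -0.9]
grip_width: 0.0101
grip_force: 0.0
```

Request:
{"name": "servo_tool", "arguments": {"series": [[[0,-0.001,0],0],[[0,-0.002,0],0],[[0,-0.002,0],0]]}}

```text
time_s: 18.6
tool_pos: [0.6371, 0.0562, 0.0213]
tcp_rot: [[0.998, -0.067, 0.0], [-0.067, -0.998, 0.0], [0.0, -0.0, -1.0]]
contact_force: [0.5, -0.3, -0.1]
grip_width: 0.0102
grip_force: 0.0
```

Request:
{"name": "servo_tool", "arguments": {"series": [[[0,-0.001,0],0],[[0,-0.001,0],0],[[0,-0.001,0],0]]}}

```text
time_s: 18.9
tool_pos: [0.6372, 0.0571, 0.0213]
tcp_rot: [[0.998, -0.067, 0.0], [-0.067, -0.998, 0.0], [0.0, -0.0, -1.0]]
contact_force: [0.6, -0.5, -0.6]
grip_width: 0.0099
grip_force: 0.0
```

Request:
{"name": "servo_tool", "arguments": {"series": [[[0,-0.001,0],0],[[0,-0.002,0],0],[[0,-0.002,0],0]]}}

```text
time_s: 19.2
tool_pos: [0.6373, 0.058, 0.0214]
tcp_rot: [[0.998, -0.067, -0.0], [-0.067, -0.998, -0.002], [-0.0, 0.002, -1.0]]
contact_force: [-0.7, -6.1, 0.5]
grip_width: 0.0102
grip_force: 3.1
```

Request:
{"name": "servo_tool", "arguments": {"series": [[[0,-0.001,0],0],[[0,-0.0015,0],0],[[0,-0.0015,0],0]]}}

```text
time_s: 19.5
tool_pos: [0.6373, 0.0581, 0.0214]
tcp_rot: [[0.998, -0.067, -0.001], [-0.067, -0.998, -0.004], [-0.001, 0.004, -1.0]]
contact_force: [-1.6, -13.1, 0.5]
grip_width: 0.0098
grip_force: 6.3
```

Request:
{"name": "servo_tool", "arguments": {"series": [[[0,-0.0005,0],0],[[0,-0.001,0],0],[[0,-0.001,0],0]]}}

```text
time_s: 19.8
tool_pos: [0.6373, 0.0583, 0.0215]
tcp_rot: [[0.998, -0.067, -0.001], [-0.067, -0.998, -0.005], [-0.001, 0.005, -1.0]]
contact_force: [-3.6, -16.6, 2.5]
grip_width: 0.0098
grip_force: 8.4
```

Firmly home against the stop. Back off, rise, and check.

Request:
{"name": "servo_tool", "arguments": {"series": [[[0,0.005,0],0],[[0,0.02,0],0],[[0,0.03,-0.02],0],[[0,0.03,-0.06],0],[[0,0.04,-0.1],0],[[-0.04,0.07,-0.13],0],[[-0.08,0.11,-0.15],0],[[-0.12,0.15,-0.15],0],[[-0.15,0.19,-0.15],0],[[-0.15,0.22,-0.15],0],[[-0.15,0.22,-0.15],0]]}}

```text
time_s: 20.9
tool_pos: [0.4713, -0.1525, 0.1718]
tcp_rot: [[0.997, -0.073, 0.001], [-0.073, -0.997, -0.001], [0.001, 0.001, -1.0]]
contact_force: [0.5, -0.6, -0.7]
grip_width: 0.0101
grip_force: 0.0
```

```bash
python3 m.py; python3 - <<'E'
from h import *
p=camera("top"); print(carton_pose(p)); a=p["frame"][170:270,180:340,::-1]
b=camera("side")["frame"][210:330,200:350,::-1]
a=cv2.resize(a,(400,250),interpolation=2); b=cv2.resize(b,(400,320),interpolation=2)
cv2.imwrite("pics/end.png",np.vstack([a,b]))
E
```

```text
20.9 [-0.11691863 -0.20936297] [ 0.53173977 -0.56091883 -0.71860719]
side 0.68 [-0.00165706  0.00089099]
top 0.82 [-0.0018263  -0.00250449]
(array([0.63602307, 0.12484616]), (99.08155822753906, 47.261634826660156), np.float32(-2.8933504), 0.85)
```

View pics/end.png

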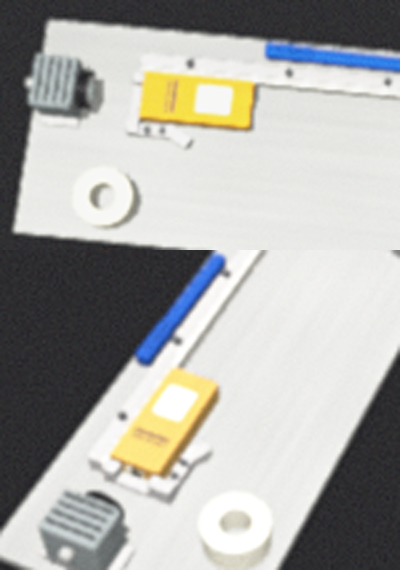

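The carton's end meets the stop (top part (140,100)) and it lies along the rail. One gentle side press will make sure of the rail gap.

Request:
{"name": "servo_tool", "arguments": {"series": [[[0.02,-0.04,0],0],[[0.04,-0.085,0],0],[[0.06,-0.13,0],0],[[0.075,-0.175,0],0],[[0.085,-0.22,0],0],[[0.09,-0.25,0.02],0],[[0.095,-0.26,0.06],0],[[0.095,-0.26,0.1],0],[[0.095,-0.26,0.13],0],[[0.095,-0.26,0.147],0],[[0.095,-0.26,0.149],0],[[0.095,-0.26,0.149],0]]}}

```text
time_s: 22.5
tool_pos: [0.5854, 0.1057, 0.0225]
tcp_rot: [[0.998, -0.066, -0.0], [-0.066, -0.998, 0.0], [-0.0, -0.0, -1.0]]
contact_force: [0.7, -0.3, -1.2]
grip_width: 0.0102
grip_force: 0.0
```

```bash
python3 -c "
from h import *
s=sense();print(st(s['tool_pos']),s['tool_pos'])"
```

```text
[-0.02039993  0.05598568] [0.58540792 0.1057323  0.02248044]
```

Request:
{"name": "servo_tool", "arguments": {"series": [[[0.006,0,0],0],[[0.012,0,0],0],[[0.016,0,0],0],[[0.018,0,0],0],[[0.019,0,0],0],[[0.02,0,0],0],[[0.02,0,0],0]]}}

```text
time_s: 23.2
tool_pos: [0.6052, 0.1038, 0.0223]
tcp_rot: [[0.998, -0.067, -0.0], [-0.067, -0.998, 0.0], [-0.0, -0.0, -1.0]]
contact_force: [0.2, -0.1, -0.9]
grip_width: 0.01
grip_force: 0.0
```

Request:
{"name": "servo_tool", "arguments": {"series": [[[0.0005,0,0],0],[[0.001,0,0],0],[[0.0015,0,0],0],[[0.0015,0,0],0]]}}

```text
time_s: 23.6
tool_pos: [0.6068, 0.1038, 0.0224]
tcp_rot: [[0.998, -0.067, 0.0], [-0.067, -0.998, -0.0], [0.0, 0.0, -1.0]]
contact_force: [0.2, 0.1, -0.4]
grip_width: 0.0098
grip_force: 0.0
```

Request:
{"name": "servo_tool", "arguments": {"series": [[[0.0005,0,0],0],[[0.001,0,0],0],[[0.001,0,0],0]]}}

```text
time_s: 23.9
tool_pos: [0.607, 0.1037, 0.0222]
tcp_rot: [[0.998, -0.067, -0.002], [-0.067, -0.998, 0.0], [-0.002, 0.0, -1.0]]
contact_force: [-4.8, -0.8, 2.7]
grip_width: 0.0101
grip_force: 2.3
```

Request:
{"name": "servo_tool", "arguments": {"series": [[[-0.005,0,0],0],[[-0.02,0,0],0],[[-0.025,0,-0.02],0],[[-0.03,0,-0.06],0],[[-0.04,0.02,-0.1],0],[[-0.06,0.05,-0.15],0],[[-0.08,0.09,-0.15],0],[[-0.08,0.09,-0.15],0],[[-0.08,0.09,-0.15],0],[[-0.08,0.09,-0.15],0]]}}

```text
time_s: 24.9
tool_pos: [0.5222, 0.0197, 0.1719]
tcp_rot: [[0.998, -0.067, -0.0], [-0.067, -0.998, 0.0], [-0.0, -0.0, -1.0]]
contact_force: [-0.1, -0.2, 0.8]
grip_width: 0.01
grip_force: 0.0
```

```bash
python3 m.py; python3 -c "
from station import job_done
print(job_done())"
```

```text
24.9 [-0.07772915 -0.03408121] [-0.0563994  -0.16606036  0.81066397]
side 0.97 [-0.00010722  0.00060248]
the job is handed in; nothing more can be done
None
```

The carton is home in the corner pocket, against the rail and the stop to within about 1 mm by the last camera estimate; the hand is clear and the job was handed in at about 25 s, with no verdict returned.

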